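# Draw the heat filter from the lamp unit and hold it to the viewing panel

## Robot

A 6-joint arm with a two-finger parallel gripper is mounted at the origin on the work surface. World frame = base frame: x ahead of the robot, y to its left, z up, the work surface at z = 0. Lengths are in m, angles in rad, forces in N, time in s.
With the tool pointing down it reaches from about 0.425 to 0.95 m from the base axis. Payload 3.5 kg.
Tool frame: the origin (TCP) lies on the centre line of the jaws, within the pads' length; the fingertips stand 14 mm ahead of it and the grasp point (between the pads) lies 5 mm behind it (ctrl.finger_overhang is the distance from the TCP to the fingertips, in m); z points along the fingers, y is the line along which they close (so a half turn about z gives the same grasp; the last joint's range is limited). The gripper opens to 85 mm and grips with 20 to 120 N. Pads are 22 mm wide; open, the fingers measure 114 mm over their backs; the gripper's body (76 mm by 85 mm) begins 54 mm behind the grasp point. The pads swing forward as they close: fully open they stand 13 mm farther back than shut.
Start: joints at [1.114, 0.286, 1.577, -0, 1.279, -0.15], TCP at [0.204, 0.643, 0.245] pointing down, gripper open.
Joint ranges: [-2.77, 2.77], [-0.9, 2.22], [0.21, 2.48], [-1.53, 4.67], [0.24, 2.81], [-2.84, 2.84]. Speed limits (rad/s): [2.79, 2.79, 3.14, 3.14, 3.14, 3.14].

## Interface

Orientations are given as a unit quaternion [x, y, z, w].
In Python, from plant import ctrl gives the robot as it stands.
- The arm moves only by the tool send_rows, never from a script. Its argument "moves" is text: rows parted by semicolons, each of 7 numbers parted by spaces: the turn, a rotation vector about the tool's x, y, z in units of 360 degrees (1.0 is 360 degrees), then the shift along the tool's x, y, z in units of 20 cm (1.0 is 20 cm), then the gripper's target within -1 to 1 (fully open at 1, half-way at 0, shut at -1). A call has 1 to 12 rows; each row is the pose to reach, as a shift and turn from the pose commanded when the call began, along the tool's axes at that moment, turning the shorter way round; what a row does not reach only later rows make up. A row lasts 1/8 s, in which the tool goes at most 62.5 mm and 10.7 degrees, less where a joint would pass 70% of its speed; a pose out of reach is approached as far as the arm can. A call with a number of a shift or a turn outside -1 to 1 is refused whole. A call with a gripper value outside its range is refused whole. The fingers move at their own pace and stop on an object; "newtons" is the grip in N (left out, the last holds). Time passes only in rows, so rows that repeat a pose let the fingers close. It gives the time, the measured TCP pose, the force, the opening and the grip force at its end, in the units of the state.
- ctrl.get_state(): the state, without advancing time (a new reading comes with each control period).
- ctrl.read_camera(name): name is "scene" or "top"; returns a dict with "image" (400x640x3 uint8, red, green, blue), "fovy" (degrees; the focal length in pixels is half the picture's height over the tangent of half this angle, whatever the lens; pixels are square), "cx", "cy" (the principal point, pixels), "extrinsics" (4x4, takes a point from camera to world coordinates). Camera axes: x right, y up, looking along -z (the intrinsics and any distortion apply to the point x, -y, -z); pixel columns grow to the right and rows downward; lengths in m; the calibration is good to about 2 mm. A picture is of the moment at which its call begins. There is no depth.
- ctrl.sign_off(): hands the job in; it is judged then, once.
The state is a dict: "time": time; "qpos": joint angles; "dq": joint speeds; "joint_efforts": joint torques, N m; "eef_pos": TCP position; "tcp_rot": TCP orientation; "contact_force": force on the tool from outside, world axes, zero at the start; "wrist_torque": the same for the moment, N m; "opening": opening from 0.0 (shut) to 1.0 (fully open); "finger_force": force on a finger pad.
Only numpy, scipy, OpenCV 4.12 (cv2) and the standard library are available. Lean on these libraries where they do the work, as an engineer would, in place of code of your own. Each camera call takes 0.05 s, during which the arm holds its last target. There are 200 camera calls.

## Task

The heat filter of the microscope lamp unit is to be checked for cracks: lift the hinged cover on top of the lamp unit and swing it right over so that it stays open, then draw the filter straight up out of its slot by its black grip (never by the glass or frame), leaving the blanking plate in the other slot. Carry the filter to the upright viewing panel and hold it upright about five centimetres in front of the lit screen, its glass facing the screen squarely with all of the glass in front of it, touching neither panel nor anything else. Finish while still holding it there, quite still, with the cover left open and the other things on the bench undisturbed.

Things in the scene. Friction and masses are not known exactly. Their poses are not given: they have to be found in the camera images.
- lamp_unit: Fixed grey metal lamp unit, a box 150 mm in x, 260 in y, flat deck 125 mm above the bench. Origin: centre of its underside; y along its long side to the light-port end, z up. The cover is centred at y = +45 mm; under it two slots go straight down 48 mm from the deck at x = 0, y = +27 and y = +63 mm, each 54 mm long in x, 7 mm wide in y. Louvres on the deck at y below 0.
- cover (a joint): Hinge of the cover, rad: 0 shut, growing as its front edge lifts, 1.9 at the stop (leaning back, clear of the slots). It takes about 1 N at the knob; past about 1.2 rad it is over its balance and falls open to the stop by itself, short of 0.9 it falls shut when let go.
- cover_hinge (a point): Middle of the hinge line, at deck height, x = +52, y = +45 mm in the lamp unit's frame. The line runs along the unit's y; the cover opens upwards and over towards the unit's +x. Axes turn with the cover; shut, they are the unit's. The cover is a thin grey hood, 94 mm long in y, closed at front and sides, back sloping to the hinge.
- cover_knob (a point): Grasp point on the axis of the cover's knob, a black post 18 mm across, 28 mm tall, on the hood's flat roof (46 mm above the deck, 34 to 86 mm in front of the hinge); 22 mm above the roof, 6 mm below the top. Shut: 70 mm from the hinge line towards the unit's -x, 68 mm above it. Pinched along the hinge line it can turn between the fingers as the cover swings.
- heat_filter: Heat filter, 60 g, loose, hidden in either slot: aluminium frame 50 mm in x, 50 in z, 4 thick in y, with clear glass 38 mm square; on its top edge a black grip 20 mm in x, 10 in y, 34 tall. Origin: middle of the frame's bottom edge, 77 mm above the bench in the slot (grip from 2 to 36 mm above the deck); y square to the glass, z up. Slides freely, play 3 mm in y, 4 mm in x.
- filter_glass (a point): Centre of the filter's glass, 25 mm above the filter's origin; axes of the filter.
- filter_grip (a point): Grasp point on the filter's grip, 74 mm above the filter's origin, that is 49 mm above the glass centre, 24 mm above the frame and 10 mm below the top of the grip; axes of the filter.
- blank_plate: Steel blanking plate closing the slot without a filter: cap 62 mm in x, 14 in y, flat on the deck and 3 mm high, no grip, a 4 mm plate below it in the slot. Loose, to be left. Origin: middle of its bottom edge, 81 mm above the bench.
- view_panel: Fixed upright white LED viewing panel 260 mm wide (y), 16 thick (x), top edge 202 mm above the bench, on a flat foot 12 mm high and 200 mm wide reaching 38 mm in front of the panel's middle. Origin on the bench below its middle; lit screen on its -x side, z up.
- screen_centre (a point): Centre of the lit screen's surface, 107 mm above the bench; the screen is 220 mm wide along y and 150 mm high. Axes of the panel: -x points straight out of the screen.
- petri_dish: Bystander: closed clear petri dish, 92 mm across, 16 mm high; origin under its centre.
- slide_box: Bystander: shut grey slide box 87 by 100 by 37 mm; origin under its centre.
- dropper_bottle: Bystander: small amber bottle 34 mm across, 82 mm high; origin under its centre.
- screwdriver: Bystander: screwdriver 150 mm long lying on the bench.
- staining_jar: Bystander: open glass jar 60 mm across, 85 mm high; origin under its centre.
- bulb_carton: Bystander: small cardboard carton 50 by 50 by 62 mm; origin under its centre.
- objective: Bystander: steel microscope objective standing upright, 31 mm across, 45 mm high; origin under its centre.

How it is judged:
On the way, in this order (a step that is already met when the one before it is completed fails the run):
1. the cover has been swung over past its balance and stands open, the filter still in its slot (value of joint cover above 1.3 rad and z of heat_filter in the frame of lamp_unit below 0.1 m), for 0.2 s.
2. the filter has been drawn up clear of its slot in the fingers, the cover still open (z of heat_filter in the frame of lamp_unit above 0.13 m and contact force between the fingers and heat_filter above 1 N and value of joint cover above 1.3 rad), for 0.1 s.
At the end, for the whole second after the job is handed in: Filter held still in the fingers, touching nothing else, upright within 0.2 rad, square to the screen within 0.26 rad; glass centre 15 to 110 mm from the screen, within 85 mm sideways and 55 mm in height of its centre; cover open (over 1.3 rad); blanking plate moved under 12 mm (contact force between the fingers and heat_filter above 1 N and contact force between heat_filter and lamp_unit below 0.05 N and contact force between heat_filter and view_panel below 0.05 N and angle between heat_filter's own z axis and vertical below 0.2 rad and angle between the y axis of heat_filter and the x axis of view_panel, either way round below 0.26 rad and x of filter_glass in the frame of screen_centre between -0.11 and -0.015 m and y of filter_glass in the frame of screen_centre between -0.085 and 0.085 m and z of filter_glass in the frame of screen_centre between -0.055 and 0.055 m and linear speed of heat_filter below 0.02 m/s and angular speed of heat_filter below 0.2 rad/s and value of joint cover above 1.3 rad and distance of blank_plate from where it was at the start of the episode below 0.012 m); the arm keeps its last pose, push and grip.
It fails at once if the filter let fall towards the bench (height (world z) of heat_filter below 0.05 m).
It fails at once if the filter knocked against the viewing panel (contact force between heat_filter and view_panel above 1.5 N).
It fails at once if the filter squeezed by its glass or frame instead of its grip (contact force between the fingers and heat_filter_c0 above 3 N).
It fails at once if the blanking plate pulled out of its slot (distance of blank_plate from where it was at the start of the episode above 0.03 m).
It fails at once if a thing standing by on the bench disturbed (moved more than 25 mm) (distance of any of petri_dish, slide_box, dropper_bottle, screwdriver, staining_jar, bulb_carton, objective from where it was at the start of the episode above 0.025 m).
It also fails if it takes over 59 s, if anything falls off the work surface, if the arm or the gripper's body presses on something with over 40 N, if the wrist force passes 120 N, or if a joint passes its speed limit or range.

## Working session

There is one attempt and no reset: what is moved stays moved. The work goes in short steps, Python scripts to look and compute and a tool call to move; the robot and the scene stay as the last step left them, time stands still between calls to the robot, and variables do not carry over. Pictures are saved under pics/ and viewed, at most 10 in all, crops included, and the job is handed in when it is done.

Besides the shell and the picture viewer there is one more tool, called after ">>>" in YAML: its name, and indented under it one key for each argument. send_rows: Moves the arm, as the interface text tells. Its arguments: {"type":"object","properties":{"moves":{"type":"string"},"newtons":{"type":"number"}},"required":["moves"]}

```bash
mkdir -p pics; cat > h.py <<'E'
import numpy as np,cv2
from scipy.spatial.transform import Rotation as R
from plant import ctrl
def cam(n,f=None):
    c=ctrl.read_camera(n)
    if f: cv2.imwrite('pics/'+f,c['image'][:,:,::-1])
    return c
def K(c):
    f=200/np.tan(np.radians(c['fovy'])/2); return f
def proj(c,P):
    E=np.array(c['extrinsics']);p=(np.atleast_2d(P)-E[:3,3])@E[:3,:3];f=K(c)
    return np.c_[c['cx']+f*p[:,0]/-p[:,2],c['cy']-f*p[:,1]/-p[:,2]]
def ray(c,u,v,z):
    E=np.array(c['extrinsics']);f=K(c)
    d=E[:3,:3]@np.array([(u-c['cx'])/f,-(v-c['cy'])/f,-1]);o=E[:3,3]
    return o+d*(z-o[2])/d[2]
E
python3 - <<'E'
from h import *
for n in('scene','top'):
    c=cam(n,n+'1.png');print({k:(v if k!='image' else 0) for k,v in c.items()})
print(ctrl.get_state())
E
```

```text
{'image': 0, 'fovy': 55.460859377704026, 'cx': 317.2446312809894, 'cy': 192.92407319578442, 'extrinsics': array([[-0.14173455, -0.53605277,  0.83220115,  1.43913163],
       [ 0.98987192, -0.08359067,  0.11474395,  0.06872236],
       [ 0.00805544,  0.84003573,  0.54247127,  0.6741033 ],
       [ 0.        ,  0.        ,  0.        ,  1.        ]])}
{'image': 0, 'fovy': 43.880101216745345, 'cx': 319.67694866956776, 'cy': 205.0653932078484, 'extrinsics': array([[-1.26070071e-03,  9.92839917e-01, -1.19445845e-01,
         4.24440618e-01],
       [-9.99990767e-01, -1.74235076e-03, -3.92802541e-03,
        -5.50961902e-02],
       [-4.10801698e-03,  1.19439790e-01,  9.92832947e-01,
         1.61643310e+00],
       [ 0.00000000e+00,  0.00000000e+00,  0.00000000e+00,
         1.00000000e+00]])}
{'time': 0.1, 'qpos': array([ 1.11404072e+00,  2.87119563e-01,  1.57805212e+00, -2.73390340e-05,
        1.27857654e+00, -1.49973407e-01]), 'dq': array([ 0.00211107, -0.00166997, -0.00394008, -0.0009859 , -0.00032706,
       -0.00031543]), 'joint_efforts': array([ 5.51206176e-04, -4.07296336e+01, -2.93698043e+01, -1.92031216e-04,
        3.45258559e-03, -1.03898483e-05]), 'eef_pos': array([0.20355229, 0.64298132, 0.24404547]), 'tcp_rot': array([ 1.52786293e-01,  9.88258664e-01, -1.03247783e-03, -3.09481080e-04]), 'contact_force': array([ 0.44533425,  0.38513815, -0.0554087 ]), 'wrist_torque': array([ 0.02107142, -0.00972366,  0.03435057]), 'finger_force': 0.0, 'opening': 1.0029470383914094}
```

View pics/scene1.png

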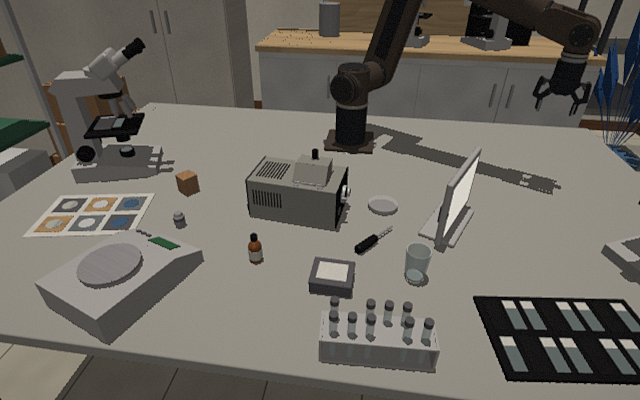

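View pics/top1.png

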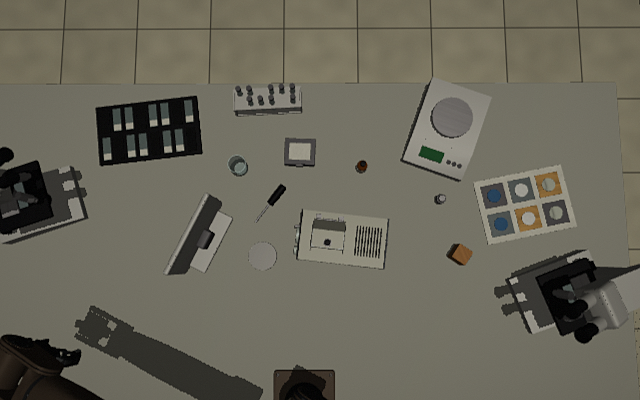

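```bash
python3 - <<'E'
from h import *
a=cv2.imread('pics/top1.png');cv2.imwrite('pics/top1c.png',cv2.resize(a[180:290,155:405],None,fx=3.2,fy=3.2,interpolation=2))
a=cv2.imread('pics/scene1.png');cv2.imwrite('pics/sc1c.png',cv2.resize(a[130:300,240:490],None,fx=3.2,fy=3.2,interpolation=2))
E
```

```text
(no output)
```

View pics/top1c.png

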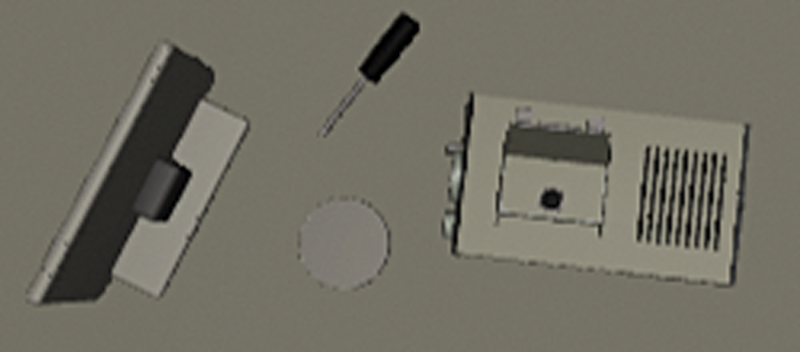

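View pics/sc1c.png

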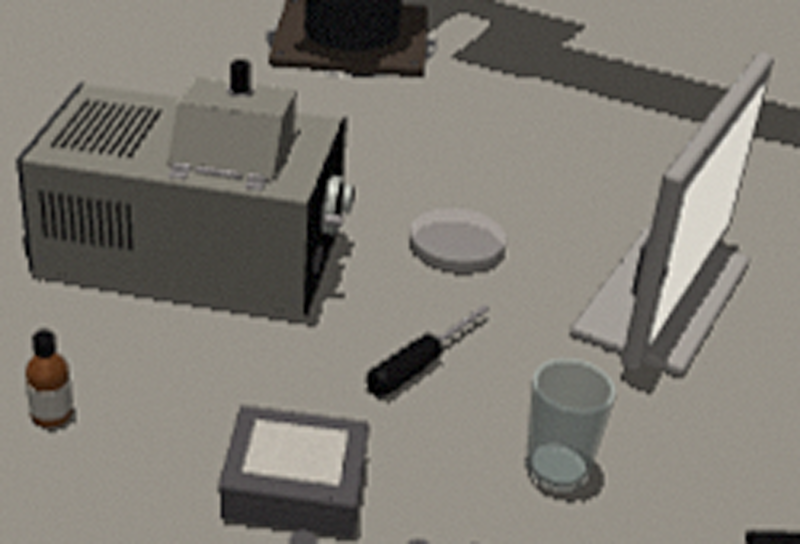

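```bash
cat > fit.py <<'E'
from h import *
from scipy.optimize import least_squares
T=cam('top');S=cam('scene')
def pts(o,yaw,L):
    c,s=np.cos(yaw),np.sin(yaw);L=np.array(L,float)/1000
    return np.c_[o[0]+c*L[:,0]-s*L[:,1],o[1]+s*L[:,0]+c*L[:,1],L[:,2]]
tp=lambda a:np.array(a,float)/3.2+[155,180]
sp=lambda a:np.array(a,float)/3.2+[240,130]
def fit(LT,uT,LS,uS,x0):
    f=lambda p:np.r_[(proj(T,pts(p[:2],p[2],LT))-tp(uT)).ravel(),(proj(S,pts(p[:2],p[2],LS))-sp(uS)).ravel()]
    r=least_squares(f,x0,loss='soft_l1');print(r.x,'yaw',np.degrees(r.x[2]));print(f(r.x).reshape(-1,2).round(1).tolist());return r.x
l=fit([[75,130,125],[75,-130,125],[-75,-130,125],[-75,130,125],[-18,45,199]],[[473,94],[749,125],[733,284],[455,254],[551,198]],
 [[-75,-130,125],[-75,130,125],[75,130,125],[75,-130,125],[-18,45,199]],[[83,85],[347,120],[303,200],[22,158],[241,63]],[.55,-.1,0])
p=fit([[-8,130,202],[-8,-130,202],[8,130,202],[8,-130,202]],[[165,40],[28,298],[182,45],[42,303]],
 [[-8,110,182],[-8,110,32],[-8,-110,182],[-8,-110,32]],[[684,190],[652,340],[765,85],[735,232]],[.45,.3,-2.1])
if __name__=='__main__':
    print('knob',pts(l[:2],l[2],[[-18,45,193],[52,45,125],[0,27,151],[0,63,151]]))
    print('scr',pts(p[:2],p[2],[[-8,0,107],[-58,0,107]]))
    print('jar',ray(T,238,165,.0),'petri',ray(T,262,256,.01))
E
python3 fit.py
```

```text
[ 0.50111842 -0.11785864 -0.11922957] yaw -6.831351019645389
[[-0.2, -0.1], [-0.8, 0.3], [-0.9, 0.5], [-0.7, -0.5], [0.1, 0.2], [-0.7, -0.6], [-1.4, -0.5], [1.4, 0.8], [-1.4, 0.3], [-0.7, -0.4]]
[ 0.51546971  0.33133692 -2.04574718] yaw -117.21267913422886
[[-0.9, -1.1], [-2.3, -0.7], [-1.3, -0.1], [-1.7, 0.4], [-1.0, -0.2], [-2.4, 0.9], [-0.4, -0.9], [-2.7, -2.8]]
knob [[ 0.48859884 -0.07103707  0.193     ]
 [ 0.55810188 -0.07936338  0.125     ]
 [ 0.50432999 -0.09105033  0.151     ]
 [ 0.5086121  -0.05530591  0.151     ]]
scr [[0.51912807 0.33845144 0.107     ]
 [0.5419928  0.3829172  0.107     ]]
jar [0.75309922 0.22176867 0.        ] petri [0.4528113  0.13722297 0.01      ]
```

>>> send_rows:
  moves: "0 0 0 -0.81 -0.99 -0.2 1;0 0 0 -0.81 -0.99 -0.2 1;0 0 0 -0.81 -0.99 -0.2 1;0 0 0 -0.81 -0.99 -0.2 1;0 0 0 -0.81 -0.99 -0.2 1"
  newtons: 25

```text
time: 0.82
eef_pos: [0.2996, 0.4034, 0.2862]
tcp_rot: [0.155, 0.988, 0.0, 0.001]
contact_force: [0.5, -0.3, 0.1]
opening: 1.001
finger_force: 0.0
```

>>> send_rows:
  moves: "0 0 0 -0.81 -0.99 0 1;0 0 0 -0.81 -0.99 0 1;0 0 0 -0.81 -0.99 0 1;0 0 0 -0.81 -0.99 0 1;0 0 0 -0.81 -0.99 0 1"

```text
time: 1.45
eef_pos: [0.3943, 0.1656, 0.2852]
tcp_rot: [0.156, 0.988, -0.0, 0.0]
contact_force: [0.1, -0.2, -0.1]
opening: 0.998
finger_force: 0.0
```

>>> send_rows:
  moves: "0 0 -0.0297 -0.8 -0.98 0 1;0 0 -0.0297 -0.8 -0.98 0 1;0 0 -0.0297 -0.8 -0.98 0 1;0 0 -0.0297 -0.8 -0.98 0 1;0 0 -0.0297 -0.8 -0.98 0 1;0 0 -0.0297 -0.8 -0.98 0 1;0 0 -0.0297 -0.8 -0.98 0 1"

```text
time: 2.33
eef_pos: [0.4862, -0.0651, 0.2851]
tcp_rot: [0.059, 0.998, 0.0, -0.0]
contact_force: [1.0, -1.0, -0.6]
opening: 0.999
finger_force: 0.0
```

```bash
cat > go.py <<'E'
import sys
from h import *
# usage: go.py lean_deg x y z : tool-down target, lean = tool y turned from +Y toward +X
def rows(lean,x,y,z):
    s=ctrl.get_state();q=R.from_quat(s['tcp_rot']);a=np.radians(lean)
    c,si=np.cos(a),np.sin(a)
    G=R.from_matrix(np.array([[-c,si,0],[si,c,0],[0,0,-1]]))
    d=q.inv().apply(np.array([x,y,z])-s['eef_pos'])
    print('t',s['time'],s['eef_pos'].round(4),'row',((q.inv()*G).as_rotvec()/2/np.pi).round(4),(d/.2).round(4),'open',s['opening'],'f',s['contact_force'].round(1),s['finger_force'])
rows(*map(float,sys.argv[1:]))
E
python3 go.py 6.83 .4886 -.0710 .191
```

```text
t 2.325 [ 0.4862 -0.0651  0.2851] row [ 0.0001 -0.0001  0.0002] [-0.0156 -0.028   0.4705] open 0.9994140999218372 f [ 1.  -1.  -0.6] 0.0
```

>>> send_rows:
  moves: "0 0 0 -0.015 -0.028 0.2 1;0 0 0 -0.015 -0.028 0.475 1;0 0 0 -0.015 -0.028 0.475 1;0 0 0 -0.015 -0.028 0.475 1;0 0 0 -0.015 -0.028 0.475 -1;0 0 0 -0.015 -0.028 0.475 -1;0 0 0 -0.015 -0.028 0.475 -1;0 0 0 -0.015 -0.028 0.475 -1;0 0 0 -0.015 -0.028 0.475 -1;0 0 0 -0.015 -0.028 0.475 -1"
  newtons: 25

```text
time: 3.58
eef_pos: [0.489, -0.0723, 0.1909]
tcp_rot: [0.06, 0.998, 0.001, 0.0]
contact_force: [-1.1, 5.3, 5.6]
opening: 0.199
finger_force: 25.9
```

```bash
python3 - <<'E'
from h import *
s=ctrl.get_state();print(s['time'],s['eef_pos'],s['opening'],s['finger_force'],s['contact_force'])
# arc in tool axes: x=-dx_unit, z=-up
for t in np.arange(.1,1.51,.1):
    dx=-70*np.cos(t)+68*np.sin(t)+70; dz=70*np.sin(t)+68*np.cos(t)-68
    print(round(t,1),'row x %.3f z %.3f'%(-dx/200,-dz/200))
t=cam('top')['image'];s=cam('scene')['image']
o=np.vstack([cv2.resize(t[180:290,255:405],(600,440)),]);p=cv2.resize(s[100:240,240:390],(471,440))
cv2.imwrite('pics/g1.png',np.hstack([o[:,:325] if 0 else cv2.resize(t[200:280,290:400],(320,233)),cv2.resize(p,(249,233))])[:,:,::-1])
E
```

```text
3.575 [ 0.48901657 -0.07234752  0.19091818] 0.19866962136908373 25.898737907409668 [-1.12110117  5.3370088   5.59064666]
0.1 row x -0.036 z -0.033
0.2 row x -0.075 z -0.063
0.3 row x -0.116 z -0.088
0.4 row x -0.160 z -0.109
0.5 row x -0.206 z -0.126
0.6 row x -0.253 z -0.138
0.7 row x -0.301 z -0.146
0.8 row x -0.350 z -0.148
0.9 row x -0.399 z -0.146
1.0 row x -0.447 z -0.138
1.1 row x -0.494 z -0.126
1.2 row x -0.540 z -0.109
1.3 row x -0.584 z -0.088
1.4 row x -0.626 z -0.063
1.5 row x -0.664 z -0.033
```

View pics/g1.png

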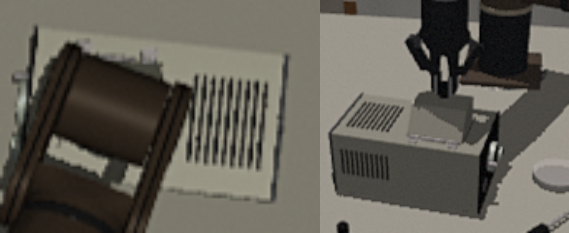

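The fingers hold the knob (17 mm opening) between roof and palm; now swing the arc.

>>> send_rows:
  moves: "0 0 0 -0.036 0 -0.033 -1;0 0 0 -0.075 0 -0.063 -1;0 0 0 -0.116 0 -0.088 -1;0 0 0 -0.16 0 -0.109 -1;0 0 0 -0.206 0 -0.126 -1;0 0 0 -0.253 0 -0.138 -1;0 0 0 -0.301 0 -0.146 -1;0 0 0 -0.35 0 -0.148 -1"

```text
time: 4.68
eef_pos: [0.5575, -0.0803, 0.2189]
tcp_rot: [0.06, 0.998, 0.001, -0.002]
contact_force: [-1.5, 6.2, 0.6]
opening: 0.196
finger_force: 24.3
```

>>> send_rows:
  moves: "0 0 0 -0.049 0 0.002 -1;0 0 0 -0.097 0 0.01 -1;0 0 0 -0.144 0 0.022 -1;0 0 0 -0.19 0 0.039 -1;0 0 0 -0.234 0 0.06 -1;0 0 0 -0.276 0 0.085 -1;0 0 0 -0.314 0 0.115 -1;0 0 0 -0.314 0 0.115 -1"

```text
time: 5.68
eef_pos: [0.6222, -0.0877, 0.1973]
tcp_rot: [0.06, 0.998, 0.001, 0.002]
contact_force: [2.5, 6.0, 3.3]
opening: 0.192
finger_force: 24.5
```

```bash
python3 - <<'E'
from h import *
print(ctrl.get_state()['opening'])
s=cam('scene')['image'];cv2.imwrite('pics/g2.png',cv2.resize(s[90:240,220:400],None,fx=3,fy=3)[:,:,::-1])
E
```

```text
0.1924552331609775
```

View pics/g2.png

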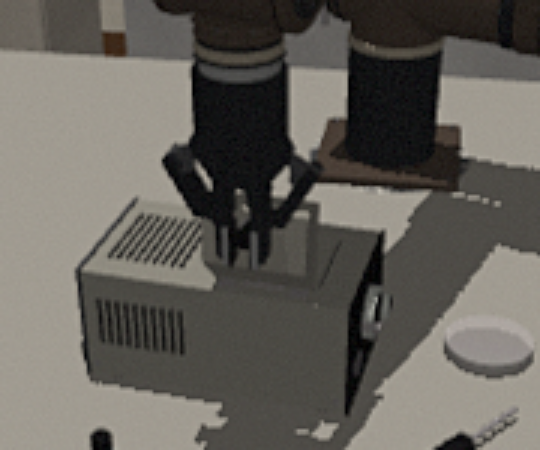

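>>> send_rows:
  moves: "0 0 0 0 0 0 1;0 0 0 0 0 0 1;0 0 0 -0.02 0 0 1;0 0 0 -0.06 0 0 1;0 0 0 -0.12 0 -0.02 1;0 0 0 -0.14 0 -0.15 1;0 0 0 -0.14 0 -0.4 1;0 0 0 -0.14 0 -0.6 1;0 0 0 0.2 0 -0.6 1;0 0 0 0.5 0 -0.6 1;0 0 0 0.9 0 -0.6 1;0 0 0 0.9 0 -0.6 1"

```text
time: 7.22
eef_pos: [0.4399, -0.0668, 0.3173]
tcp_rot: [0.06, 0.998, -0.0, 0.0]
contact_force: [0.0, -0.6, 0.5]
opening: 1.002
finger_force: 0.0
```

>>> send_rows:
  moves: "0 0 0 0.3 0.3 0 1;0 0 0 0.5 0.6 0 1;0 0 0 0.5 0.9 0 1;0 0 0 0.5 0.9 0 1;0 0 0 0.5 0.9 0 1"

```text
time: 7.85
eef_pos: [0.3643, 0.1247, 0.3178]
tcp_rot: [0.058, 0.998, -0.0, 0.001]
contact_force: [-0.2, -0.6, -0.5]
opening: 1.004
finger_force: 0.0
```

```bash
python3 - <<'E'
from h import *
t=cam('top')['image'];s=cam('scene')['image']
a=cv2.resize(t[200:280,290:395],(525,400),interpolation=2);b=cv2.resize(s[120:240,240:360],(400,400),interpolation=2)
cv2.imwrite('pics/g3.png',cv2.resize(np.hstack([a,b]),(792,343))[:,:,::-1])
E
```

```text
(no output)
```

View pics/g3.png

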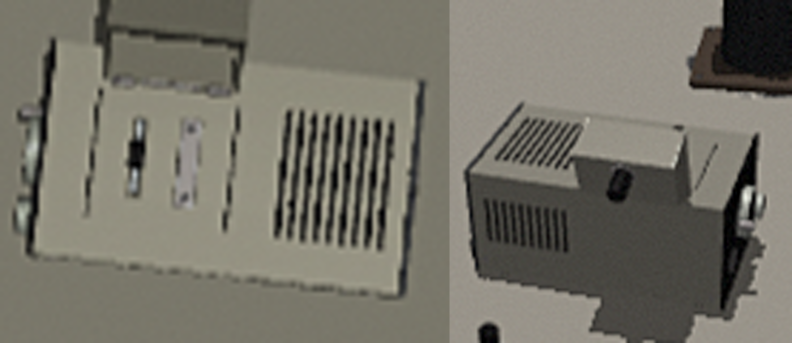

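The cover stands fully open. The filter grip is in the left (+y) slot at top pixel (321.8, 235.7), and the blanking plate is in the right one.

```bash
python3 - <<'E'
from h import *
T=cam('top');print(ray(T,321.8,235.7,.161))
m=T['image'][225:246,314:330].astype(int).sum(2);m=np.argwhere(m<100);print(len(m),m.mean(0)+[225,314]);v,u=m.mean(0)+[225,314];print(ray(T,u,v,.155))
E
python3 go.py 6.83 .5086 -.0553 .24
```

```text
[ 0.50910296 -0.05544594  0.161     ]
17 [235.47058824 321.58823529]
[ 0.51012791 -0.05482538  0.155     ]
t 8.0 [0.3646 0.1228 0.3172] row [-0.0001  0.0001 -0.0003] [-0.8217 -0.7968  0.3869] open 0.998924976841316 f [-0.1  1.1 -0.9] 0.0
```

>>> send_rows:
  moves: "0 0 0 -0.824 -0.795 0.2 1;0 0 0 -0.824 -0.795 0.35 1;0 0 0 -0.824 -0.795 0.387 1;0 0 0 -0.824 -0.795 0.387 1;0 0 0 -0.824 -0.795 0.387 1;0 0 0 -0.824 -0.795 0.387 1;0 0 0 -0.824 -0.795 0.387 1"

```text
time: 8.88
eef_pos: [0.5086, -0.054, 0.2406]
tcp_rot: [0.06, 0.998, -0.0, 0.001]
contact_force: [0.9, 0.5, 0.3]
opening: 1.003
finger_force: 0.0
```

```bash
python3 go.py 6.83 .509 -.0552 .148
```

```text
t 8.875 [ 0.5086 -0.054   0.2406] row [-0.      0.0003 -0.0001] [-0.0018 -0.0055  0.463 ] open 1.0030604208507485 f [0.9 0.5 0.3] 0.0
```

>>> send_rows:
  moves: "0 0 0 -0.002 -0.005 0.2 1;0 0 0 -0.002 -0.005 0.4 1;0 0 0 -0.002 -0.005 0.463 1;0 0 0 -0.002 -0.005 0.463 1;0 0 0 -0.002 -0.005 0.463 -1;0 0 0 -0.002 -0.005 0.463 -1;0 0 0 -0.002 -0.005 0.463 -1;0 0 0 -0.002 -0.005 0.463 -1;0 0 0 -0.002 -0.005 0.463 -1;0 0 0 -0.002 -0.005 0.463 -1;0 0 0 -0.002 -0.005 0.463 -1"
  newtons: 30

```text
time: 10.25
eef_pos: [0.5093, -0.0555, 0.1473]
tcp_rot: [0.06, 0.998, -0.0, 0.0]
contact_force: [-0.5, -0.4, 3.1]
opening: 0.107
finger_force: 33.6
```

>>> send_rows:
  moves: "0 0 0 0 0 -0.05 -1;0 0 0 0 0 -0.12 -1;0 0 0 0 0 -0.2 -1;0 0 0 0 0 -0.3 -1;0 0 0 0 0 -0.4 -1;0 0 0 0 0 -0.55 -1;0 0 0 0 0 -0.75 -1;0 0 0 0 0 -0.8 -1;0 0 0 0 0 -0.8 -1"

```text
time: 11.38
eef_pos: [0.5091, -0.0553, 0.3075]
tcp_rot: [0.06, 0.998, -0.0, 0.001]
contact_force: [0.3, 0.5, -0.8]
opening: 0.109
finger_force: 33.1
```

```bash
python3 go.py 27.2 .542 .383 .307; python3 - <<'E'
from h import *
t=cam('top')['image'];s=cam('scene')['image']
a=cv2.resize(t[200:280,290:395],(525,400),interpolation=2);b=cv2.resize(s[70:240,240:410],(400,400),interpolation=2)
cv2.imwrite('pics/g4.png',cv2.resize(np.hstack([a,b]),(792,343))[:,:,::-1])
E
```

```text
t 11.375 [ 0.5091 -0.0553  0.3075] row [0.     0.0002 0.0564] [9.9300e-02 2.1952e+00 1.6000e-03] open 0.10882786712952258 f [ 0.3  0.5 -0.8] 33.128941655159
```

View pics/g4.png

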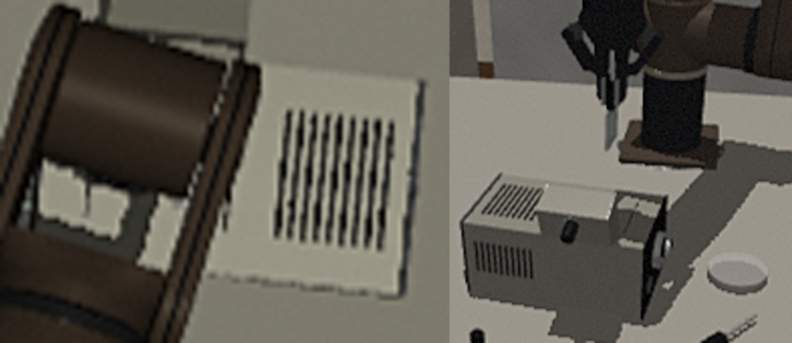

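The filter is out, hanging upright in the fingers, and the cover is still open.

>>> send_rows:
  moves: "0 0 0 0.01 0.08 0 -1;0 0 0 0.02 0.22 0 -1;0 0 0 0.04 0.42 0 -1;0 0 0 0.05 0.62 0 -1;0 0 0 0.06 0.8 0 -1;0 0 0 0.05 1 0 -1;0 0 0 0.05 1 0 -1"

```text
time: 12.35
eef_pos: [0.5222, 0.1474, 0.3055]
tcp_rot: [0.058, 0.998, 0.0, -0.001]
contact_force: [-0.1, -0.8, 0.1]
opening: 0.107
finger_force: 33.1
```

>>> send_rows:
  moves: "0 0 0 0.01 0.15 0 -1;0 0 0.01 0.02 0.35 0 -1;0 0 0.02 0.03 0.55 0 -1;0 0 0.03 0.03 0.75 0 -1;0 0 0.045 0.04 0.9 0 -1;0 0 0.0564 0.04 1 0 -1;0 0 0.0564 0.04 1 0 -1;0 0 0.0564 0.04 1 0 -1"

```text
time: 13.35
eef_pos: [0.5389, 0.3431, 0.3062]
tcp_rot: [0.235, 0.972, -0.001, -0.0]
contact_force: [0.0, -0.8, -1.6]
opening: 0.107
finger_force: 33.1
```

```bash
python3 go.py 27.2 .542 .383 .170; python3 go.py 27.2 .542 .383 .307
```

```text
t 13.35 [0.5389 0.3431 0.3062] row [-0.0002 -0.0001  0.0001] [0.077  0.1857 0.681 ] open 0.10722620791546746 f [ 0.  -0.8 -1.6] 33.08531999588013
t 13.35 [0.5389 0.3431 0.3062] row [-0.0002 -0.0001  0.0001] [ 0.0773  0.1846 -0.004 ] open 0.10722620791546746 f [ 0.  -0.8 -1.6] 33.08531999588013
```

>>> send_rows:
  moves: "0 0 0 0.04 0.1 0 -1;0 0 0 0.077 0.2 0 -1;0 0 0 0.077 0.2 0 -1;0 0 0 0.077 0.2 0.1 -1;0 0 0 0.077 0.2 0.25 -1;0 0 0 0.077 0.2 0.4 -1;0 0 0 0.077 0.2 0.55 -1;0 0 0 0.077 0.19 0.65 -1;0 0 0 0.077 0.19 0.68 -1;0 0 0 0.077 0.19 0.68 -1;0 0 0 0.077 0.19 0.68 -1;0 0 0 0.077 0.19 0.68 -1"

```text
time: 14.85
eef_pos: [0.5434, 0.3852, 0.1724]
tcp_rot: [0.235, 0.972, 0.001, 0.001]
contact_force: [0.5, -0.7, -0.4]
opening: 0.11
finger_force: 33.1
```

```bash
python3 go.py 27.2 .542 .383 .170; python3 - <<'E'
from h import *
t=cam('top')['image'];s=cam('scene')['image']
a=cv2.resize(t[170:290,150:300],(500,400),interpolation=2);b=cv2.resize(s[90:260,370:540],(400,400),interpolation=2)
cv2.imwrite('pics/g5.png',cv2.resize(np.hstack([a,b]),(792,352))[:,:,::-1])
E
```

```text
t 14.85 [0.5434 0.3852 0.1724] row [0.0003 0.0002 0.    ] [ 0.0012 -0.013   0.0121] open 0.1100816408991189 f [ 0.5 -0.7 -0.4] 33.093284368515015
```

View pics/g5.png

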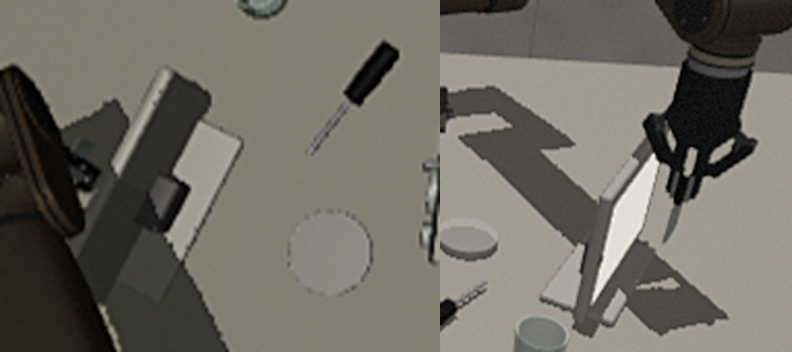

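The filter hangs upright and parallel, about 5 cm in front of the screen, clear of the panel. I'll let it settle, then hand in.

>>> send_rows:
  moves: "0 0 0 0 0 0 -1;0 0 0 0 0 0 -1;0 0 0 0 0 0 -1;0 0 0 0 0 0 -1;0 0 0 0 0 0 -1;0 0 0 0 0 0 -1"

```text
time: 15.7
eef_pos: [0.5428, 0.3848, 0.1709]
tcp_rot: [0.235, 0.972, -0.0, 0.0]
contact_force: [0.4, 0.8, -0.9]
opening: 0.109
finger_force: 33.1
```

```bash
python3 -c "
from plant import ctrl
s=ctrl.get_state();print(s['eef_pos'],abs(s['dq']).max(),s['finger_force'],s['contact_force'])
print(ctrl.sign_off())"
```

```text
[0.54276741 0.38484029 0.1709319 ] 0.001837910017785238 33.09318423271179 [ 0.38439686  0.81713518 -0.93646317]
the job is handed in; nothing more can be done
None
```

I handed the job in at about 16 s, with the filter held still and upright by its grip about 5 cm in front of the lit screen, the cover open and the blanking plate left in its slot; the hand-in returned no verdict.

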